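Find the hidden rocker catch and open the pantry bin

ROBOT

A 6-joint arm with a two-finger parallel gripper is mounted at the origin on a cart in front of the work surface, level with it; the furniture and walls round the work are solid. World frame = base frame: x ahead of the robot, y to its left, z up, the work surface at z = 0. Lengths are in m, angles in rad, forces in N, time in s.
With the tool pointing down it reaches from about 0.35 to 0.975 m from the base axis. Payload 4.9 kg.
Tool frame: the origin (TCP) lies at the very end of the fingers, on their centre line; the grasp point (between the pads) lies behind it (manip.pinch_z is the y of the grasp point in the tool frame, in m); y points along the fingers, x is the direction in which the jaws open and shut, and the axes are right-handed (so a half turn about y gives the same grasp; the last joint's range is limited). The gripper opens to 85 mm and grips with 20 to 120 N. Pads are 22 mm wide; open, the fingers measure 114 mm over their backs; the gripper's body (76 mm by 85 mm) begins 54 mm behind the grasp point. The pads swing forward as they close: fully open they stand 13 mm farther back than shut.
Start: joints at [0.986, 0.053, 1.613, -0, 1.476, -0.119], TCP at [0.281, 0.558, 0.231] pointing down, gripper open.
Joint ranges: [-3.01, 3.01], [-1.01, 2.22], [0.06, 2.58], [-1.02, 4.17], [0.09, 2.62], [-3.14, 3.14]. Speed limits (rad/s): [2.57, 2.57, 3.14, 3.14, 3.14, 3.14].

INTERFACE

Orientations are given as a unit quaternion [w, x, y, z].
In Python, from plant import manip gives the robot as it stands.
- The arm moves only by the tool drive_tool, never from a script. Its argument "motion" is a list of rows, each a list of 3 entries, a list of its own where there are three numbers: the shift along the tool's x, y, z in units of 25 mm (1.0 is 25 mm), then the turn, a rotation vector about the tool's x, y, z in units of 5 degrees (1.0 is 5 degrees), then the closure, from -1 (fully open) to 1 (shut). A call has 1 to 12 rows; each row shifts and turns the commanded pose from where the row before left it, along the tool's axes as they then stand; what a row does not reach is not made up. A row lasts 1/10 s, in which the tool goes at most 50 mm and 8.59 degrees, less where a joint would pass 70% of its speed; a pose out of reach is approached as far as the arm can. A call is refused whole if a number of a shift passes 1 or a number of a turn 1, either way. A call with a gripper value outside its range is refused whole. The fingers move at their own pace and stop on an object; the grip force is fixed at half the most. Time passes only in rows, so rows that do not move let the fingers close. It gives the time, the measured TCP pose, the force and the opening at its end, in the units of the state.
- manip.state(): the state, without advancing time (a new reading comes with each control period).
- manip.grab_frame(name): name is "side" or "top"; returns a dict with "img" (400x640x3 uint8, blue, green, red), "range_z" (400x640 float32, m along the optical axis (not along the pixel's ray), 0 where there is no reading), "camera_matrix" (3x3 intrinsics, pixels), "k1" (the pictures are not rectified: a ray, as slopes to the right and down, at radius r is drawn at 1 + k1 r^2 times it, then the intrinsics apply), "world_from_camera" (4x4, takes a point from camera to world coordinates). Camera axes: x right, y down, z forward; pixel columns grow to the right and rows downward; lengths in m; the calibration is good to about 2 mm. A picture is of the moment at which its call begins.
- manip.job_done(): hands the job in, once; it reports no verdict.
The state is a dict: "time": time; "joint_pos": joint angles; "joint_vel": joint speeds; "joint_efforts": joint torques, N m; "tool_pos": TCP position; "tool_rot": TCP orientation; "contact_force": force on the tool from outside, world axes, zero at the start; "ft_torque": the same for the moment, N m; "gripper_width": opening from 0.0 (shut) to 1.0 (fully open).
Only numpy, scipy, OpenCV 4.12 (cv2) and the standard library are available. Lean on these libraries where they do the work, as an engineer would, in place of code of your own. Each camera call takes 0.05 s, during which the arm holds its last target. There are 200 camera calls.

TASK

Open the wooden pantry bin. Its lid is held by a rocker catch on the front, tucked under the overhang of the lid somewhere along its width: feel for it, push its lower half in past its centre until it snaps over, then swing the lid up more than half way, at least 50 degrees, where its stiff hinge holds it. Then let go, and leave the pepper mill, spice jar and timer beside the bin standing where they are.

Things in the scene. Friction and masses are not known exactly. Their poses are not given: they have to be found in the camera images.
- bin: Fixed light wooden bin, 125 mm deep (x), 320 mm wide (y), walls 180 mm high. Origin on the worktop under the middle of its flat front face; +x runs to its back, +y along the front to the left seen from the robot, +z up. Front face = plane x 0, bare from z 10 to 150 mm but for the catch. Each wall 9 mm thick. A candle jar and a teacup stand inside.
- lip (a point): Middle of the lid's front edge at half its 11 mm thickness, 161 mm from the hinge. Lid: 326 mm wide, underside 181 mm up, juts 36 mm out of the front face; to get under it, tilt the tool about 30 degrees, wrist toward the robot. Lift it from below with a fingertip or the flank of a finger, or pinch it. Under it a steel keeper rail hangs 26 mm down, within 11 mm of the face. Axes: the lid's.
- span_left (a point): Point on the front face, 105 mm up (height of the catch's pivot), 85 mm left of the middle: leftmost place of the catch's centre line. The catch is mounted anywhere from here to span_right; its place is not reported and must be felt or seen. Its two upright steel cheeks stand 19 mm out of the face, z 65 to 143 mm, 56 mm apart over their outer sides; a fingertip slid along the face meets one.
- span_right (a point): Same, 85 mm right of the middle: rightmost place of the catch's centre line. Between the cheeks (42 mm apart inside) is the black rocker paddle, 36 mm wide, 64 mm high, 8 mm thick, pivoted at mid-height 16 mm in front of the face. Catch closed: its lower end stands out, front about 27 mm from the face, 74 mm above the worktop; the upper half leans in. Its back plate is 60 mm wide, 3 mm thick.
- hinge (a point): Middle of the lid's hinge line, on the top rear edge of the bin, 125 mm behind the front face and 180 mm above the worktop; the line runs along the bin's y axis.
- rocker (a joint): Rocker catch, rad: 0 closed (lower half out, hook over the keeper), 0.42 open (lower half in; hook then 35 mm out, 165 mm up). Push the lower half toward the face: an over-centre spring resists, about 11 N at the lower end at first, less toward the centre at 0.21 (paddle upright, its front 20 mm from the face); past it the rocker snaps away to 0.42 and stays. Let go earlier, it springs back.
- lid (a joint): Lid hinge, rad: 0 shut, grows as the lid swings up, 1.4 at its stop. Locked by the hook while the rocker is closed. Once free it takes about 5 N upward at the front edge, and its stiff hinge keeps it at whatever angle it is left.
- pepper_mill: Dark turned wooden pepper mill, 58 mm across, 170 mm high, standing to the right of the bin. Origin at the centre of its underside, z up. Not to be disturbed.
- spice_2: Glass spice jar with a green lid, 46 mm across, 106 mm high, standing to the left of the bin. Origin at the centre of its underside, z up. Not to be disturbed.
- kitchen_timer: Round kitchen timer with a wooden knob, 69 mm across, 42 mm high, to the left of the bin. Origin at the centre of its underside, z up. Not to be disturbed.

How it is judged:
On the way, in this order (a step that is already met when the one before it is completed fails the run):
1. the rocker has snapped over while the lid is still shut (value of joint rocker above 0.36 rad and value of joint lid below 0.06 rad), for 0.1 s.
2. the lid has been swung more than half way up (value of joint lid above 0.8 rad), for 0.2 s.
At the end, for the whole second after the job is handed in: The rocker is over in its open position (joint above 0.36 rad), and the lid stands still (under 0.05 rad/s), swung up by more than 0.8 rad (46 degrees) (value of joint rocker above 0.36 rad and value of joint lid above 0.8 rad and not (velocity of joint lid above 0.05 rad/s) and velocity of joint lid above -0.05 rad/s); the robot touches nothing.
It fails at once if the pepper mill, spice jar or timer is moved by more than 30 mm or tipped (distance of any of pepper_mill, spice_2, kitchen_timer from where it was at the start of the episode above 0.03 m or angle between any of pepper_mill, spice_2, kitchen_timer's own z axis and vertical above 0.4 rad).
It also fails if it takes over 48 s, if anything falls off the work surface, if the arm or the gripper's body presses on something with over 40 N, if the wrist force passes 120 N, or if a joint passes its speed limit or range.

## Working session

There is one attempt and no reset: what is moved stays moved. The work goes in short steps, Python scripts to look and compute and a tool call to move; the robot and the scene stay as the last step left them, time stands still between calls to the robot, and variables do not carry over. Pictures are saved under pics/ and viewed, about 8 in all and at most 12, crops included, and the job is handed in when it is done.

Besides the shell and the picture viewer there is one more tool, called after "Request:" in YAML: its name, and indented under it one key for each argument. drive_tool: Moves the arm, as the interface text tells. Its arguments: {"type":"object","properties":{"motion":{"type":"array","items":{"type":"array"}}},"required":["motion"]}

```bash
mkdir -p pics; ls
cat > h.py <<'E'
import numpy as np, cv2
from plant import manip
from scipy.spatial.transform import Rotation as R
def pts(f):
    K=f["camera_matrix"];h,w=f["range_z"].shape
    v,u=np.mgrid[:h,:w].astype(np.float32)
    d=np.array([f["k1"],0,0,0,0],float)
    xn=(u-K[0,2])/K[0,0];yn=(v-K[1,2])/K[1,1]
    x,y=xn.copy(),yn.copy()
    for _ in range(10):
        s=1+f["k1"]*(x*x+y*y);x=xn/s;y=yn/s
    z=f["range_z"];P=np.stack([x*z,y*z,z],-1)
    T=np.array(f["world_from_camera"])
    W=P@T[:3,:3].T+T[:3,3];W[z==0]=np.nan
    return W
E
python3 - <<'E'
from h import *
s=manip.state();print({k:np.round(v,3) for k,v in s.items()},manip.pinch_z)
for n in("side","top"):
    f=manip.grab_frame(n);cv2.imwrite(f"pics/{n}0.png",f["img"]);np.save(n+"0.npy",pts(f))
    print(n,np.round(f["world_from_camera"],3).tolist(),f["k1"],f["camera_matrix"].tolist() if hasattr(f["camera_matrix"],'tolist') else 0)
E
```

```text
pics
{'time': np.float64(0.0), 'joint_pos': array([ 0.986,  0.053,  1.614, -0.   ,  1.476, -0.119]), 'joint_vel': array([ 0.001, -0.001, -0.001, -0.002, -0.   ,  0.   ]), 'joint_efforts': array([-2.0000e-03, -3.9367e+01, -3.7019e+01, -0.0000e+00,  7.0000e-03,
       -0.0000e+00]), 'tool_pos': array([0.28 , 0.558, 0.23 ]), 'tool_rot': array([-0.602,  0.602,  0.37 , -0.372]), 'contact_force': array([-0.156, -0.527,  0.392]), 'ft_torque': array([-0.002,  0.02 ,  0.012]), 'gripper_width': np.float64(1.001)} -0.0187
side [[0.713, -0.47, 0.52, -0.139], [-0.701, -0.461, 0.544, -0.689], [-0.016, -0.752, -0.658, 0.964], [0.0, 0.0, 0.0, 1.0]] -0.05391313291832778 [[383.69662714827444, 0.0, 318.6372883887876], [0.0, 383.69662714827444, 209.09791224441435], [0.0, 0.0, 1.0]]
top [[0.109, -0.96, 0.257, 0.147], [-0.994, -0.106, 0.026, -0.046], [0.002, -0.258, -0.966, 1.474], [0.0, 0.0, 0.0, 1.0]] -0.0946440157419701 [[398.82622532691863, 0.0, 317.5826575598924], [0.0, 398.82622532691863, 201.39187472345768], [0.0, 0.0, 1.0]]
```

View pics/side0.png

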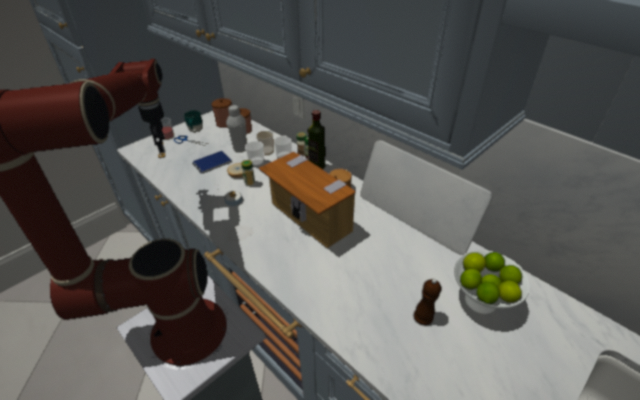

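View pics/top0.png

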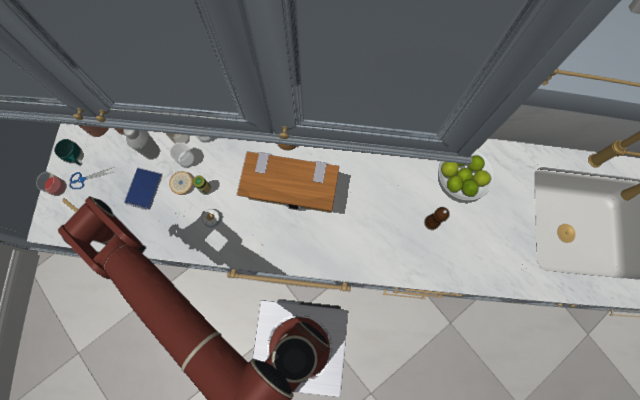

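Side view: bin with lid spanning about (262..355, 155..242), the dark catch at (297,208), timer (234,196), spice jar (248,172), mill (428,300). Top view: lid quad (248,152)-(340,165)-(334,212)-(238,197), timer (211,216), mill (437,217).

```bash
cat > m.py <<'E'
from h import *
W=np.load("top0.npy");img=cv2.imread("pics/top0.png")
m=(np.abs(W[...,2]-.192)<.012);m[:, :225]=0;m[:,350:]=0;m[:145]=0;m[220:]=0
m=cv2.morphologyEx(m.astype(np.uint8),cv2.MORPH_OPEN,np.ones((3,3)))
n,l,st,c=cv2.connectedComponentsWithStats(m);i=1+st[1:,4].argmax();P=W[l==i]
print(st[i],np.median(P[:,2]))
r=cv2.minAreaRect((P[:,:2]*1000).astype(np.float32));print("lid top rect",r,cv2.boxPoints(r).tolist())
S=np.load("side0.npy")
def show(name,W,u,v):print(name,np.round(W[v,u],3))
show("catch side",S,297,208);show("catch top",W,297,207)
for n,(u,v) in dict(timer=(211,216),spice=(200,184),mill=(437,217)).items():show(n,W,u,v)
for n,(u,v) in dict(timer=(234,196),spice=(248,164),mill=(428,300)).items():show(n+" s",S,u,v)
# cabinet
for u,v in [(290,120),(150,115),(240,100),(400,140)]:show("cab top",W,u,v)
for u,v in [(300,90),(400,130),(200,45)]:show("cab side",S,u,v)
im=cv2.imread("pics/side0.png")[140:260,220:380];cv2.imwrite("pics/c1.png",cv2.resize(im,None,fx=5,fy=5,interpolation=cv2.INTER_CUBIC))
E
python3 m.py
```

```text
[ 237  152  102   59 4397] 0.19206629166793343
lid top rect ((554.4544067382812, 97.08991241455078), (326.8882751464844, 169.1672821044922), 86.65853881835938) [[460.48797607421875, -61.146270751953125], [629.36767578125, -71.00642395019531], [648.4208374023438, 255.3260955810547], [479.5411376953125, 265.1862487792969]]
catch side [0.485 0.07  0.115]
catch top [0.483 0.061 0.101]
timer [0.428 0.379 0.042]
spice [0.527 0.42  0.108]
mill [ 0.488 -0.424  0.15 ]
timer s [0.423 0.372 0.031]
spice s [0.534 0.414 0.105]
mill s [ 0.481 -0.454  0.113]
cab top [0.571 0.065 0.605]
cab top [0.569 0.43  0.565]
cab top [0.571 0.173 0.681]
cab top [ 0.57  -0.209  0.558]
cab side [0.562 0.112 0.496]
cab side [ 0.568 -0.238  0.5  ]
cab side [0.569 0.674 0.503]
```

View pics/c1.png

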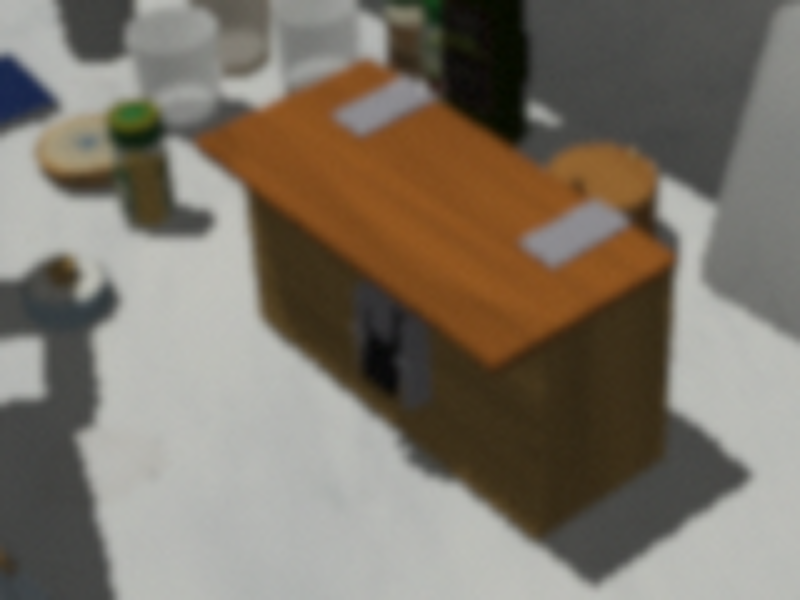

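```bash
cat >> h.py <<'E'
yaw=np.deg2rad(86.66-90)
O=np.array([.507,.100,0])
B=R.from_euler('z',yaw).as_matrix()
E
cat > m2.py <<'E'
from h import *
W=np.load("top0.npy");S=np.load("side0.npy")
b=(W-O)@B; s=(S-O)@B
# lid front edge per y bin
for y in np.arange(-.15,.16,.05):
    k=(np.abs(b[...,1]-y)<.012)&(np.abs(b[...,2]-.192)<.008)&(b[...,0]>-.08)&(b[...,0]<.2)
    print("lid y",round(y,2),np.percentile(b[k][:,0],[0,3,97,100]).round(3))
# front face from side cam
k=(s[...,2]>.02)&(s[...,2]<.15)&(np.abs(s[...,1])<.16)&(np.abs(s[...,0])<.05)
img=cv2.imread("pics/side0.png").astype(int)
wood=(img[...,2]-img[...,0]>22)
for y in np.arange(-.15,.16,.05):
    q=k&wood&(np.abs(s[...,1]-y)<.02);print("face",round(y,2),q.sum(),np.median(s[q][:,0]).round(4) if q.sum() else 0)
q=k&~wood&(s[...,2]>.06)&(s[...,0]<-.004)
for p,uv,c in zip(s[q],np.argwhere(q),img[q]): print(uv[::-1],p.round(3),c)
E
python3 m2.py
```

```text
lid y -0.15 [-0.036 -0.033  0.118  0.124]
lid y -0.1 [-0.037 -0.032  0.119  0.128]
lid y -0.05 [-0.037 -0.032  0.119  0.124]
lid y 0.0 [-0.036 -0.033  0.119  0.124]
lid y 0.05 [-0.036 -0.032  0.119  0.125]
lid y 0.1 [-0.036 -0.032  0.12   0.13 ]
lid y 0.15 [-0.036 -0.033  0.118  0.126]
face -0.15 197 -0.0025
face -0.1 180 -0.0025
face -0.05 91 -0.0022
face 0.0 24 -0.0037
face 0.05 145 -0.0031
face 0.1 143 -0.003
face 0.15 65 -0.0032
[269 183] [-0.005  0.152  0.11 ] [124 137 142]
[270 188] [-0.004  0.15   0.087] [110 125 130]
[270 189] [-0.005  0.15   0.083] [117 129 134]
[270 190] [-0.006  0.15   0.078] [118 132 137]
[270 193] [-0.005  0.154  0.061] [135 147 151]
[291 197] [-0.017  0.002  0.141] [42 51 56]
[292 197] [-0.014  0.001  0.14 ] [47 50 53]
[293 197] [-0.012 -0.002  0.14 ] [47 49 54]
[290 198] [-0.005  0.025  0.116] [38 50 58]
[291 198] [-0.019 -0.001  0.139] [47 51 56]
[292 198] [-0.016 -0.002  0.139] [51 51 54]
[293 198] [-0.013 -0.004  0.138] [52 51 52]
[291 199] [-0.022 -0.004  0.138] [48 53 56]
[292 199] [-0.018 -0.005  0.137] [53 52 52]
[293 199] [-0.014 -0.004  0.134]
[... 10528 characters left out ...]
3 218] [-0.013 -0.053  0.079] [52 52 52]
[304 218] [-0.007 -0.05   0.074] [53 53 53]
[305 218] [-0.004 -0.053  0.073] [49 52 55]
[301 219] [-0.02  -0.051  0.077] [50 53 55]
[302 219] [-0.017 -0.052  0.076] [53 53 54]
[303 219] [-0.015 -0.055  0.077] [52 52 54]
[304 219] [-0.008 -0.051  0.07 ] [50 52 54]
[305 219] [-0.005 -0.053  0.07 ] [47 51 54]
[301 220] [-0.019 -0.049  0.071] [48 53 56]
[302 220] [-0.018 -0.054  0.074] [52 53 55]
[303 220] [-0.011 -0.049  0.066] [49 52 56]
[304 220] [-0.009 -0.053  0.067] [45 50 55]
[305 220] [-0.007 -0.056  0.068] [38 48 54]
[301 221] [-0.023 -0.054  0.072] [42 51 57]
[302 221] [-0.018 -0.053  0.069] [43 51 56]
[303 221] [-0.013 -0.052  0.064] [39 50 57]
```

```bash
cat >> h.py <<'E'
O=np.array([.506,.100,0])
def rot(tilt,flip=1):
    # tool y = fingers, tilt deg from down toward +x(bin); tool x = flip * bin y
    t=np.deg2rad(tilt);y=B@np.array([np.sin(t),0,-np.cos(t)]);x=flip*B@np.array([0,1.,0])
    return R.from_matrix(np.stack([x,y,np.cross(x,y)],1))
def cur():
    s=manip.state();q=s["tool_rot"];return np.array(s["tool_pos"]),R.from_quat([q[1],q[2],q[3],q[0]])
def plan(p,r,n=None):
    """total shift (units, in current tool axes) and turn (units), plus rows"""
    p0,r0=cur();d=r0.inv().apply(p-p0)/.025;w=np.rad2deg((r0.inv()*r).as_rotvec())/5
    print("from bin",((p0-O)@B).round(4),"shift",d.round(2),"turn",w.round(2),"min rows",int(np.ceil(max(abs(d).max(),abs(w).max()))))
def bp(x,y,z):return O+B@np.array([x,y,z])
def info():
    s=manip.state();p,r=cur();print("t",round(float(s["time"]),2),"bin",((p-O)@B).round(4),"dir",(B.T@r.apply([0,1,0])).round(3),"x",(B.T@r.apply([1,0,0])).round(3),"F",(B.T@np.array(s["contact_force"])).round(1),"q",np.round(s["joint_pos"],2),"g",round(float(s["gripper_width"]),2))
E
python3 - <<'E'
from h import *
info()
for f in(1,-1):
    plan(bp(-.09,-.026,.23),rot(0,f))
    print((rot(0,f).inv().apply(bp(-.09,-.026,.23)-cur()[0])/.025).round(2))
E
```

```text
t 0.1 bin [-0.2519  0.444   0.2302] dir [-0.001 -0.002 -1.   ] x [ 0.396  0.918 -0.002] F [-0.1  0.4 -0.4] q [ 0.99  0.05  1.61 -0.    1.48 -0.12] g 1.0
from bin [-0.2519  0.444   0.2302] shift [-14.69   0.03 -13.4 ] turn [-0.01 -4.67 -0.02] min rows 15
[-1.88e+01  1.00e-02 -6.48e+00]
from bin [-0.2519  0.444   0.2302] shift [-14.69   0.03 -13.4 ] turn [ 3.000e-02  3.133e+01 -1.000e-02] min rows 32
[1.88e+01 1.00e-02 6.48e+00]
```

Request:
drive_tool:
  motion:
    - [[0,0,0],[0,-0.93,0],1]
    - [[0,0,0],[0,-0.93,0],1]
    - [[0,0,0],[0,-0.93,0],1]
    - [[0,0,0],[0,-0.93,0],1]
    - [[0,0,0],[0,-0.95,0],1]
    - [[-1,0,-0.3],[0,0,0],1]
    - [[-1,0,-0.3],[0,0,0],1]
    - [[-1,0,-0.3],[0,0,0],1]
    - [[-1,0,-0.3],[0,0,0],1]
    - [[-1,0,-0.3],[0,0,0],1]
    - [[-1,0,-0.3],[0,0,0],1]
    - [[-1,0,-0.3],[0,0,0],1]

```text
time: 1.3
tool_pos: [0.3228, 0.3794, 0.2307]
tool_rot: [-0.514, 0.514, 0.485, -0.486]
contact_force: [1.0, -0.6, 0.2]
gripper_width: -0.002
```

Request:
drive_tool:
  motion:
    - [[-1,0,-0.3],[0,0,0],1]
    - [[-1,0,-0.3],[0,0,0],1]
    - [[-1,0,-0.3],[0,0,0],1]
    - [[-1,0,-0.3],[0,0,0],1]
    - [[-1,0,-0.3],[0,0,0],1]
    - [[-1,0,-0.3],[0,0,0],1]
    - [[-1,0,-0.3],[0,0,0],1]
    - [[-1,0,-0.3],[0,0,0],1]
    - [[-1,0,-0.3],[0,0,0],1]
    - [[-1,0,-0.3],[0,0,0],1]
    - [[-0.8,0,-0.3],[0,0,0],1]
    - [[0,0,0],[0,0,0],1]

```text
time: 2.5
tool_pos: [0.3897, 0.1046, 0.2309]
tool_rot: [-0.515, 0.515, 0.484, -0.485]
contact_force: [0.8, 0.2, 0.4]
gripper_width: -0.001
```

Run:
```python
from h import *
info()
plan(bp(-.09,-.026,.23),rot(30))
```

```text
t 2.5 bin [-0.1163 -0.0021  0.2309] dir [-0.    -0.001 -1.   ] x [ 0.004  1.    -0.001] F [0.8 0.3 0.4] q [ 0.08 -0.52  2.1  -0.    1.57 -1.43] g -0.0
from bin [-0.1163 -0.0021  0.2309] shift [-0.95  0.04 -1.06] turn [-6.01 -0.04 -0.02] min rows 7
```

Request:
drive_tool:
  motion:
    - [[-0.1,0,-0.2],[-1,0,0],1]
    - [[-0.1,0,-0.2],[-1,0,0],1]
    - [[-0.1,0,-0.2],[-1,0,0],1]
    - [[-0.1,0,-0.2],[-1,0,0],1]
    - [[-0.1,0,-0.2],[-1,0,0],1]
    - [[-0.1,0,-0.2],[-1,0,0],1]
    - [[-0.1,0,-0.2],[-1,0,0],1]
    - [[-0.1,0,-0.2],[-1,0,0],1]
    - [[-0.1,0,-0.2],[-1,0,0],1]
    - [[-0.1,0,-0.2],[-1,0,0],1]
    - [[0,0,0],[0,0,0],1]

```text
time: 3.6
tool_pos: [0.4557, 0.0895, 0.2457]
tool_rot: [-0.253, 0.684, 0.641, -0.241]
contact_force: [0.2, -0.1, 0.6]
gripper_width: 0.002
```

Run:
```python
from h import *
info()
plan(bp(-.07,-.026,.07),rot(50))
```

```text
t 3.6 bin [-0.0496 -0.0134  0.2457] dir [ 0.756 -0.007 -0.654] x [ 0.004  1.    -0.005] F [ 0.2 -0.1  0.6] q [ 0.12 -1.01  2.48 -0.19  0.83 -1.33] g 0.0
from bin [-0.0496 -0.0134  0.2457] shift [-0.47  3.99  5.85] turn [-0.17  0.02 -0.07] min rows 6
```

Request:
drive_tool:
  motion:
    - [[-0.1,-0.1,0.13],[0.85,0,0],1]
    - [[-0.1,-0.1,0.13],[0.85,0,0],1]
    - [[-0.1,-0.1,0.13],[0.85,0,0],1]
    - [[-0.1,-0.1,0.13],[0.85,0,0],1]
    - [[-0.1,-0.1,0.13],[0.85,0,0],1]
    - [[0,0,0],[0,0,0],1]

```text
time: 4.2
tool_pos: [0.4364, 0.0774, 0.2495]
tool_rot: [-0.374, 0.626, 0.586, -0.353]
contact_force: [1.3, 0.3, -0.2]
gripper_width: 0.002
```

Run:
```python
from h import *
info()
plan(bp(-.07,-.026,.074),rot(28))
```

```text
t 4.2 bin [-0.0682 -0.0266  0.2495] dir [ 0.471 -0.007 -0.882] x [ 0.006  1.    -0.005] F [ 1.2  0.4 -0.2] q [ 0.04 -0.81  2.28 -0.06  1.18 -1.46] g 0.0
from bin [-0.0682 -0.0266  0.2495] shift [0.06 6.16 3.37] turn [ 0.02 -0.04 -0.08] min rows 7
```

Request:
drive_tool:
  motion:
    - [[0,0.77,0.42],[0,0,0],1]
    - [[0,0.77,0.42],[0,0,0],1]
    - [[0,0.77,0.42],[0,0,0],1]
    - [[0,0.77,0.42],[0,0,0],1]
    - [[0,0.77,0.42],[0,0,0],1]
    - [[0,0.77,0.42],[0,0,0],1]
    - [[0,0.77,0.42],[0,0,0],1]
    - [[0,0.77,0.42],[0,0,0],1]
    - [[0,0,0],[0,0,0],1]
    - [[0,0,0],[0,0,0],1]

```text
time: 5.2
tool_pos: [0.4337, 0.0767, 0.0721]
tool_rot: [-0.374, 0.626, 0.586, -0.354]
contact_force: [-0.5, 0.5, -0.5]
gripper_width: 0.006
```

Run:
```python
from h import *
info()
plan(bp(-.045,-.026,.072),rot(33))
f=manip.grab_frame("side");im=f["img"][100:260,200:380];cv2.imwrite("pics/c2.png",cv2.resize(im,None,fx=4,fy=4,interpolation=cv2.INTER_CUBIC))
```

```text
t 5.2 bin [-0.0709 -0.0275  0.0721] dir [ 0.471 -0.007 -0.882] x [ 0.005  1.    -0.005] F [-0.6  0.4 -0.5] q [ 0.04 -0.64  2.49 -0.07  0.8  -1.43] g 0.01
from bin [-0.0709 -0.0275  0.0721] shift [ 0.07  0.49 -0.91] turn [-0.98 -0.02 -0.09] min rows 1
```

View pics/c2.png

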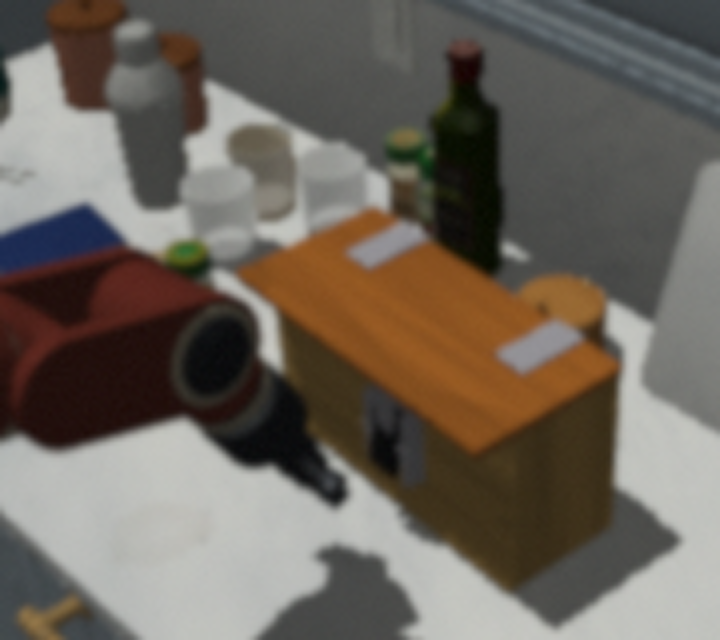

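Crop: the fingertip at (335,490) stands right in front of the catch at (385,450), clear of the lid.

Request:
drive_tool:
  motion:
    - [[0,0.13,-0.22],[-0.3,0,0],1]
    - [[0,0.13,-0.22],[-0.3,0,0],1]
    - [[0,0.13,-0.22],[-0.3,0,0],1]
    - [[0,0.13,-0.22],[-0.3,0,0],1]
    - [[0,0.04,-0.07],[-0.3,0,0],1]
    - [[0,0.04,-0.07],[0,0,0],1]
    - [[0,0.04,-0.07],[0,0,0],1]
    - [[0,0,0],[0,0,0],1]

```text
time: 6.05
tool_pos: [0.4661, 0.0743, 0.0735]
tool_rot: [-0.331, 0.65, 0.608, -0.314]
contact_force: [-0.2, 0.1, -1.0]
gripper_width: -0.001
```

Run:
```python
from h import *
info()
```

```text
t 6.05 bin [-0.0384 -0.0279  0.0735] dir [ 0.583 -0.008 -0.812] x [ 0.006  1.    -0.005] F [-0.2  0.1 -1. ] q [ 0.04 -0.59  2.5  -0.11  0.62 -1.4 ] g -0.0
```

Request:
drive_tool:
  motion:
    - [[0,0.05,-0.065],[0,0,0],1]
    - [[0,0.05,-0.065],[0,0,0],1]
    - [[0,0.05,-0.065],[0,0,0],1]
    - [[0,0.05,-0.065],[0,0,0],1]
    - [[0,0.05,-0.065],[0,0,0],1]
    - [[0,0,0],[0,0,0],1]

```text
time: 6.65
tool_pos: [0.4751, 0.0737, 0.0715]
tool_rot: [-0.333, 0.649, 0.607, -0.315]
contact_force: [-6.4, 0.4, 4.9]
gripper_width: -0.002
```

Run:
```python
from h import *
info()
```

```text
t 6.65 bin [-0.0293 -0.028   0.0715] dir [ 0.58  -0.008 -0.815] x [ 0.006  1.    -0.006] F [-6.4  0.1  4.9] q [ 0.04 -0.55  2.47 -0.11  0.6  -1.4 ] g -0.0
```

Request:
drive_tool:
  motion:
    - [[0,0.03,-0.08],[0,0,0],1]
    - [[0,0.03,-0.08],[0,0,0],1]
    - [[0,0.03,-0.08],[0,0,0],1]
    - [[0,0.03,-0.08],[0,0,0],1]
    - [[0,0,0],[0,0,0],1]

```text
time: 7.15
tool_pos: [0.4835, 0.0732, 0.074]
tool_rot: [-0.333, 0.649, 0.607, -0.315]
contact_force: [-7.7, -0.4, 3.5]
gripper_width: 0.001
```

Run:
```python
from h import *
info()
f=manip.grab_frame("side");im=f["img"][120:240,230:360];cv2.imwrite("pics/c3.png",cv2.resize(im,None,fx=5,fy=5,interpolation=cv2.INTER_CUBIC))
```

```text
t 7.15 bin [-0.0209 -0.0281  0.074 ] dir [ 0.58  -0.008 -0.815] x [ 0.006  1.    -0.006] F [-7.7 -0.8  3.5] q [ 0.03 -0.52  2.45 -0.11  0.59 -1.4 ] g 0.0
```

View pics/c3.png

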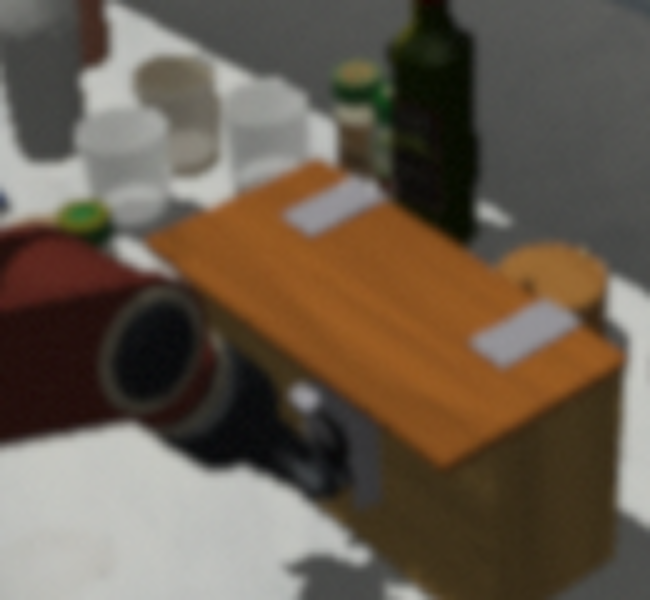

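Crop: fingertip at (325,480) on the paddle between the cheeks; a bright hook end at (305,395) is coming out. Still about 8 N, so push on.

Request:
drive_tool:
  motion:
    - [[0,0.03,-0.08],[0,0,0],1]
    - [[0,0.03,-0.08],[0,0,0],1]
    - [[0,0.03,-0.08],[0,0,0],1]
    - [[0,0,0],[0,0,0],1]

```text
time: 7.6
tool_pos: [0.4849, 0.073, 0.0709]
tool_rot: [-0.337, 0.647, 0.605, -0.32]
contact_force: [-29.2, 1.2, 10.4]
gripper_width: -0.001
```

Run:
```python
from h import *
info()
```

```text
t 7.6 bin [-0.0195 -0.0282  0.0709] dir [ 0.569 -0.009 -0.822] x [ 0.006  1.    -0.007] F [-29.2  -0.5  10.4] q [ 0.03 -0.5   2.44 -0.11  0.6  -1.41] g -0.0
```

Request:
drive_tool:
  motion:
    - [[0,-0.12,0.2],[0,0,0],1]
    - [[0,-0.12,0.2],[0,0,0],1]
    - [[0,-0.12,0.2],[0.25,0,0],1]
    - [[0,-0.12,0.2],[0.25,0,0],1]
    - [[0,-0.12,0.2],[0.25,0,0],1]
    - [[0,-0.12,0.2],[0.25,0,0],1]
    - [[0,-0.12,0.2],[0.25,0,0],1]
    - [[0,-0.12,0.2],[0.25,0,0],1]
    - [[0,0,0],[0,0,0],1]

```text
time: 8.5
tool_pos: [0.4447, 0.0757, 0.0758]
tool_rot: [-0.373, 0.627, 0.586, -0.352]
contact_force: [0.6, -0.7, 0.0]
gripper_width: -0.001
```

Run:
```python
from h import *
info()
f=manip.grab_frame("side");im=f["img"][160:250,250:370];cv2.imwrite("pics/c4.png",cv2.resize(im,None,fx=6,fy=6,interpolation=cv2.INTER_CUBIC))
s=(pts(f)-O)@B
k=(np.abs(s[...,1]+.027)<.017)&(np.abs(s[...,2]-.105)<.07)&(s[...,0]<-.001)&(s[...,0]>-.045)
for z in np.arange(.07,.18,.01):
    q=k&(np.abs(s[...,2]-z)<.005)
    if q.sum():print(z.round(2),q.sum(),np.percentile(s[q][:,0],[5,50]).round(3))
```

```text
t 8.5 bin [-0.0598 -0.0278  0.0758] dir [ 0.474 -0.008 -0.881] x [ 0.006  1.    -0.005] F [ 0.6 -0.6  0. ] q [ 0.04 -0.6   2.46 -0.07  0.79 -1.43] g -0.0
0.08 8 [-0.019 -0.018]
0.09 9 [-0.021 -0.019]
0.1 9 [-0.022 -0.02 ]
0.11 17 [-0.025 -0.022]
0.12 14 [-0.028 -0.023]
0.13 22 [-0.034 -0.023]
0.14 18 [-0.038 -0.026]
0.15 5 [-0.043 -0.041]
0.16 20 [-0.042 -0.039]
```

View pics/c4.png

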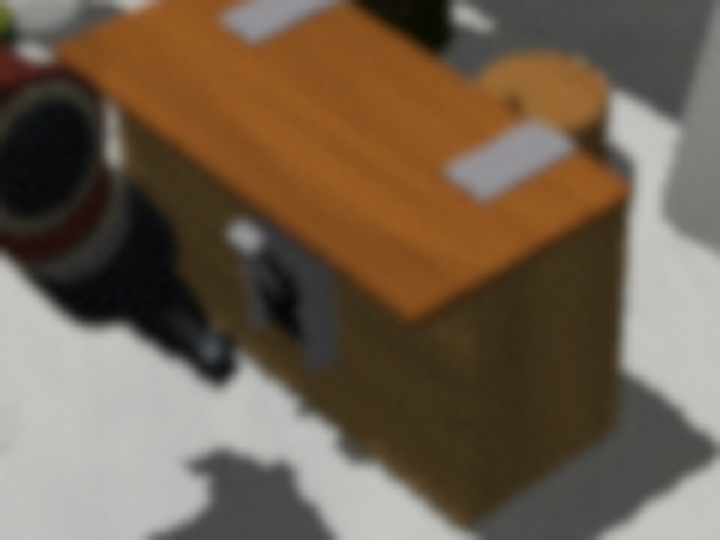

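Rocker is over: in the crop the bright hook stands out at (245,235), the depth profile leans the other way, and the lid is shut. Now go under the lid's left half.

Request:
drive_tool:
  motion:
    - [[0.9,0,0.05],[0,0,0],1]
    - [[0.9,0,0.05],[0,0,0],1]
    - [[0.9,0,0],[0,0,0],1]
    - [[0.9,0,0],[0,0,0],1]
    - [[0,0,0],[-0.4,0,0],1]
    - [[0,0,-0.2],[-0.4,0,0],1]
    - [[0,-0.2,-0.3],[-0.4,0,0],1]
    - [[0,-0.2,-0.3],[-0.4,0,0],1]
    - [[0,-0.2,-0.3],[-0.4,0,0],1]
    - [[0,0,0],[0,0,0],1]

```text
time: 9.55
tool_pos: [0.4625, 0.1651, 0.1019]
tool_rot: [-0.317, 0.657, 0.615, -0.3]
contact_force: [0.7, -0.6, 0.2]
gripper_width: 0.002
```

Run:
```python
from h import *
info()
plan(bp(-.032,.062,.148),rot(45))
```

```text
t 9.55 bin [-0.0472  0.0625  0.1019] dir [ 0.62  -0.007 -0.785] x [ 0.006  1.    -0.005] F [ 0.7 -0.6  0.2] q [ 0.33 -0.53  2.43 -0.4   0.66 -0.93] g 0.0
from bin [-0.0472  0.0625  0.1019] shift [-0.02 -1.07 -1.62] turn [-1.34 -0.01 -0.08] min rows 2
```

Request:
drive_tool:
  motion:
    - [[0,-0.21,-0.32],[-0.27,0,0],1]
    - [[0,-0.21,-0.32],[-0.27,0,0],1]
    - [[0,-0.21,-0.32],[-0.27,0,0],1]
    - [[0,-0.24,-0.3],[-0.27,0,0],1]
    - [[0,-0.24,-0.3],[-0.26,0,0],1]
    - [[0,0,0],[0,0,0],1]

```text
time: 10.15
tool_pos: [0.4736, 0.1648, 0.1483]
tool_rot: [-0.278, 0.674, 0.631, -0.263]
contact_force: [0.2, 0.1, 0.2]
gripper_width: -0.003
```

Run:
```python
from h import *
info()
p0,r0=cur();b=(p0-O)@B
prev=b
# waypoints: contact pose then arc
for th in (0,.1,.2,.3,.4,.5,.6,.7,.8,.9,1.0,1.1):
    t=np.array([-.030+.161*(1-np.cos(th)),b[1],.159+.161*np.sin(th)])
    print(th,(r0.inv().apply(B@(t-prev))/.025).round(2));prev=t
```

```text
t 10.15 bin [-0.0361  0.0628  0.1483] dir [ 0.707 -0.007 -0.707] x [ 0.005  1.    -0.005] F [0.1 0.1 0.2] q [ 0.35 -0.62  2.43 -0.49  0.65 -0.87] g -0.0
0 [-0.   -0.13 -0.48]
0.1 [-0.   -0.43 -0.48]
0.2 [-0.   -0.38 -0.52]
0.3 [-0.   -0.33 -0.55]
0.4 [-0.   -0.27 -0.58]
0.5 [-0.   -0.21 -0.61]
0.6 [-0.   -0.15 -0.63]
0.7 [-0.   -0.09 -0.64]
0.8 [ 0.   -0.02 -0.64]
0.9 [ 0.    0.04 -0.64]
1.0 [ 0.    0.11 -0.64]
1.1 [ 0.    0.17 -0.62]
```

Gentle first part: contact, then up to about 0.2 rad.

Request:
drive_tool:
  motion:
    - [[0,-0.06,-0.24],[0,0,0],1]
    - [[0,-0.07,-0.24],[0,0,0],1]
    - [[0,-0.21,-0.24],[0,0,0],1]
    - [[0,-0.22,-0.24],[0,0,0],1]
    - [[0,-0.19,-0.26],[0,0,0],1]
    - [[0,-0.19,-0.26],[0,0,0],1]
    - [[0,0,0],[0,0,0],1]

```text
time: 10.85
tool_pos: [0.4823, 0.1638, 0.1896]
tool_rot: [-0.279, 0.674, 0.63, -0.265]
contact_force: [-7.2, -0.1, -1.7]
gripper_width: -0.002
```

```bash
cat > lid.py <<'E'
from h import *
info()
f=manip.grab_frame("top");s=(pts(f)-O)@B
k=(s[...,1]<-.02)&(s[...,1]>-.14)&(s[...,2]>.17)&(s[...,2]<.4)&(s[...,0]>-.06)&(s[...,0]<.14)
P=s[k][:,[0,2]];v=np.linalg.svd(P-np.median(P,0),full_matrices=0)[2][0]
print("lid angle est",np.rad2deg(np.arctan(-v[1]/v[0])).round(1),k.sum(),"top",P[:,1].max().round(3))
E
python3 lid.py
```

```text
t 10.85 bin [-0.0274  0.0623  0.1896] dir [ 0.703 -0.009 -0.711] x [ 0.007  1.    -0.006] F [-7.1 -0.5 -1.7] q [ 0.33 -0.65  2.38 -0.43  0.73 -0.95] g -0.0
lid angle est 9.8 1556 top 0.225
```

Lid is rising (about 10°). Continue along the arc.

Request:
drive_tool:
  motion:
    - [[0,-0.16,-0.28],[0,0,0],1]
    - [[0,-0.16,-0.28],[0,0,0],1]
    - [[0,-0.13,-0.3],[0,0,0],1]
    - [[0,-0.13,-0.3],[0,0,0],1]
    - [[0,-0.1,-0.31],[0,0,0],1]
    - [[0,-0.1,-0.31],[0,0,0],1]
    - [[0,-0.07,-0.32],[0,0,0],1]
    - [[0,-0.07,-0.32],[0,0,0],1]
    - [[0,0,0],[0,0,0],1]

```text
time: 11.8
tool_pos: [0.5103, 0.1627, 0.2505]
tool_rot: [-0.278, 0.675, 0.631, -0.264]
contact_force: [0.4, 0.5, -0.5]
gripper_width: -0.002
```

```bash
python3 lid.py
```

```text
t 11.8 bin [0.0007 0.0629 0.2505] dir [ 0.707 -0.008 -0.708] x [ 0.006  1.    -0.005] F [ 0.3  0.5 -0.5] q [ 0.3  -0.63  2.26 -0.37  0.79 -1.04] g -0.0
lid angle est 29.3 1328 top 0.285
```

Request:
drive_tool:
  motion:
    - [[0,-0.04,-0.32],[0,0,0],1]
    - [[0,-0.04,-0.32],[0,0,0],1]
    - [[0,-0.01,-0.32],[0,0,0],1]
    - [[0,-0.01,-0.32],[0,0,0],1]
    - [[0,0.02,-0.32],[0,0,0],1]
    - [[0,0.02,-0.32],[0,0,0],1]
    - [[0,0.05,-0.32],[0,0,0],1]
    - [[0,0.05,-0.32],[0,0,0],1]
    - [[0,0,0],[0,0,0],1]

```text
time: 12.75
tool_pos: [0.5566, 0.1598, 0.2936]
tool_rot: [-0.278, 0.674, 0.631, -0.264]
contact_force: [0.0, -1.1, -0.2]
gripper_width: 0.003
```

```bash
cat >> lid.py <<'E'
f=manip.grab_frame("side");cv2.imwrite("pics/l%d.png"%(manip.state()["time"]*100),cv2.resize(f["img"][60:260,180:400],None,fx=3,fy=3,interpolation=cv2.INTER_CUBIC))
s=(pts(f)-O)@B
for y in(-.12,-.06,0):
    k=(abs(s[...,1]-y)<.01)&(s[...,2]>.14)&(s[...,2]<.4)&(s[...,0]>-.06)&(s[...,0]<.15);P=s[k]
    if len(P): i=P[:,2].argmax();print(y,"highest",P[i].round(3),"angle",np.rad2deg(np.arctan2(P[i,2]-.18,.125-P[i,0])).round(1))
E
python3 lid.py; ls pics
```

```text
t 12.75 bin [0.047  0.0626 0.2936] dir [ 0.706 -0.008 -0.708] x [ 0.006  1.    -0.006] F [ 0.1 -1.1 -0.2] q [ 0.26 -0.53  2.13 -0.32  0.81 -1.11] g 0.0
lid angle est 85.7 840 top 0.328
-0.12 highest [ 0.05  -0.121  0.322] angle 62.0
-0.06 highest [ 0.046 -0.061  0.323] angle 61.2
0 highest [-0.015  0.009  0.366] angle 53.0
c1.png
c2.png
c3.png
c4.png
l1285.png
side0.png
top0.png
```

View pics/l1285.png

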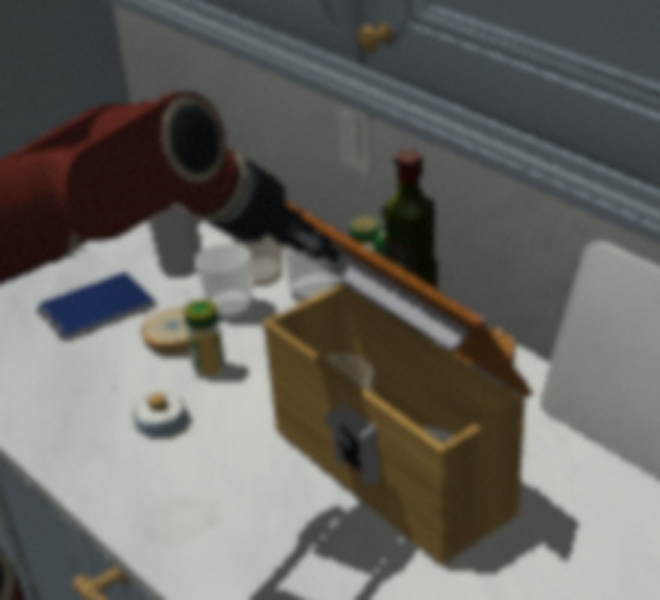

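The lid stands at about 58° (lid at (430,290), bin open, fingertip under its edge at (335,260)); jar, timer upright. Withdraw.

Request:
drive_tool:
  motion:
    - [[0,-0.1,0.4],[0,0,0],1]
    - [[0,-0.25,0.4],[0,0,0],1]
    - [[0,-0.29,0.42],[0,0,0],1]
    - [[0,-0.29,0.42],[0,0,0],1]
    - [[0,-0.29,0.42],[0,0,0],1]
    - [[0,-0.29,0.42],[0,0,0],1]
    - [[0,-0.29,0.42],[0,0,0],1]
    - [[0,0,0],[0,0,0],1]
    - [[0,0,0],[0,0,0],1]

```text
time: 13.75
tool_pos: [0.4725, 0.1654, 0.2739]
tool_rot: [-0.278, 0.674, 0.631, -0.264]
contact_force: [0.0, -0.3, -0.5]
gripper_width: -0.005
```

```bash
python3 lid.py
python3 - <<'E'
from h import *
W=pts(manip.grab_frame("top"));W0=np.load("top0.npy")
for n,(u,v) in dict(timer=(211,216),spice=(200,184),mill=(437,217)).items():print(n,W0[v,u].round(3),W[v,u].round(3))
E
ls pics
```

```text
t 13.75 bin [-0.0373  0.0633  0.2739] dir [ 0.706 -0.007 -0.708] x [ 0.005  1.    -0.005] F [ 0.  -0.3 -0.5] q [ 0.35 -0.76  2.3  -0.37  0.9  -1.03] g -0.01
lid angle est 86.0 842 top 0.328
-0.12 highest [ 0.044 -0.114  0.321] angle 60.1
-0.06 highest [ 0.047 -0.06   0.322] angle 61.3
0 highest [0.049 0.01  0.322] angle 61.8
timer [0.428 0.379 0.042] [0.427 0.378 0.046]
spice [0.527 0.42  0.108] [0.529 0.422 0.103]
mill [ 0.488 -0.424  0.15 ] [ 0.491 -0.427  0.14 ]
c1.png
c2.png
c3.png
c4.png
l1285.png
l1385.png
side0.png
top0.png
```

View pics/l1385.png

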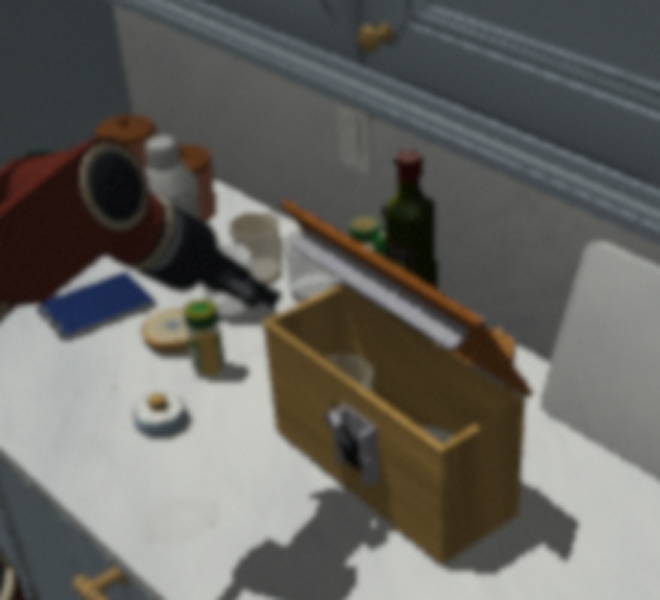

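The gripper is clear at (270,295), the lid holds its angle, the hook is out at (350,410), and the jar and timer are upright.

Run:
```python
from h import *
s=(pts(manip.grab_frame("side"))-O)@B
for z in (.08,.10,.12,.14,.16):
    q=(abs(s[...,1]+.027)<.017)&(abs(s[...,2]-z)<.006)&(s[...,0]<-.001)&(s[...,0]>-.05)
    if q.sum():print(z,np.percentile(s[q][:,0],5).round(3))
info();print(manip.job_done())
```

```text
0.08 -0.02
0.1 -0.022
0.12 -0.026
0.14 -0.036
0.16 -0.044
t 13.95 bin [-0.0369  0.063   0.2736] dir [ 0.705 -0.008 -0.709] x [ 0.006  1.    -0.006] F [ 0.7  0.2 -0.6] q [ 0.35 -0.75  2.29 -0.37  0.9  -1.03] g 0.0
the job is handed in; nothing more can be done
None
```

The pantry bin is open and the job was handed in at about 14 s of the 48 s allowed. I found the catch in the camera depth, about 27 mm right of the middle. With the closed fingers I pushed its lower half in until it snapped over, while the lid was still shut. I then lifted the lid from below with the flank of a finger, left of the catch, and backed the arm away.

What the last checks showed:
- **Lid:** It stands at about 57–58° and held that angle after I let go. This comes from the height of the lid's edge, since my plane-fit angle (86°) disagreed. I discarded the plane fit as unreliable at steep angles.
- **Rocker:** Depth shows it still over, with the hook about 40 mm out and the lower half in. I cannot read the joint value directly.
- **Robot:** The gripper is clear of everything, with under 1 N on the tool.
- **Other objects:** The pepper mill, spice jar and timer each read within about 5 mm of their starting positions sideways (the mill's height reading differs by 10 mm). That is about the noise of single-pixel depth readings. The jar and timer were seen upright in the last picture; the mill was outside that crop.

The push on the rocker peaked at about 31 N, when it reached its end stop.

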